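# Drop the rotor into the blood-tube mixer

## Robot

A 7-joint arm with a two-finger parallel gripper is mounted at the origin on the work surface. World frame = base frame: x ahead of the robot, y to its left, z up, the work surface at z = 0. Lengths are in m, angles in degrees, forces in N, time in s.
With the tool pointing down it reaches from about 0.4 to 0.85 m from the base axis. Payload 4.5 kg.
Tool frame: the origin (TCP) lies midway between the tips of the shut fingers; the grasp point (between the pads) lies 19 mm behind it; z points along the fingers, y is the line along which they close (so a half turn about z gives the same grasp; the last joint's range is limited). The gripper opens to 88 mm and grips with 3 to 60 N. Pads are 18 mm wide; open, the fingers measure 123 mm over their backs; the gripper's body (75 mm by 187 mm) begins 45 mm behind the grasp point.
Start: joints at [78.083, 39.483, -11.15, 89.685, 9.013, 51.709, -12.324], TCP at [0.15, -0.607, 0.205] pointing down, gripper open.
Joint ranges: [-172.22, 172.22], [-26.19, 119.32], [-84.43, 86.54], [7.71, 146.69], [-57.33, 237.33], [2.42, 119.75], [-152.13, 152.13]. Speed limits (degrees/s): [147.25, 147.25, 180, 180, 180, 180, 180].

## Interface

Orientations are given as [roll, pitch, yaw] about the fixed x, y, z axes, in that order (R = Rz(yaw) Ry(pitch) Rx(roll)).
In Python, from workcell import r gives the robot as it stands.
- The arm moves only by the shell command python3 -m handwheel 'ROWS' [OPENING] [FORCE]. ROWS is JSON, a list that holds one entry, the list of rows, each a list of 4 numbers: the shift along the tool's x, y, z in mm, then the turn about the tool's z in rad. In form: [[[x, y, z, turn], ...]]. A call has 1 to 12 rows; each row is the pose to reach, as a shift and turn from the pose commanded when the call began, along the tool's axes at that moment; what a row does not reach only later rows make up. A row lasts 1/8 s, in which the tool goes at most 62.5 mm and 10.7 degrees, less where a joint would pass 70% of its speed; a pose out of reach is approached as far as the arm can. A call with a gripper value outside its range is refused whole. OPENING is the finger opening in mm, from 0 to 88.1, set as the call begins (- or left out, the last holds). The fingers move at their own pace and stop on an object; FORCE is the grip in N (left out, the last holds). Time passes only in rows, so rows that repeat a pose let the fingers close. It gives the time, the measured TCP pose, the force, the opening and the grip force at its end, in the units of the state.
- r.sense(): the state, without advancing time (a new reading comes with each control period).
- r.read_camera(name): name is "scene" or "top"; returns a dict with "image" (400x640x3 uint8, red, green, blue), "z_map" (400x640 float32, m along the optical axis (not along the pixel's ray), 0 where there is no reading), "fov_y" (degrees; the focal length in pixels is half the picture's height over the tangent of half this angle, whatever the lens; pixels are square), "cx", "cy" (the principal point, pixels), "rvec" (rotation vector, rad) and "tvec" (3), from world to camera coordinates, as OpenCV has them. Camera axes: x right, y down, z forward; pixel columns grow to the right and rows downward; lengths in m; the calibration is good to about 2 mm. A picture is of the moment at which its call begins.
- r.close_job(): hands the job in; it is judged then, once.
Trained networks look in the newest picture that a camera, given by its name, has taken for a name from the list of things; names that differ only in an ending like _2 or _b are one class to them, and where a whole thing is asked for, a point or a joint stands for the part that bears it (a point fixed in the world has none). Each returns a list of dicts, best first, with "confidence" (0 to 1); they miss things now and then, are a little off and sometimes report something else, mostly with a low value. They report only what shows in the picture. A call takes as long as a camera call. They do not tell look-alikes from the thing itself.
- r.recognise(camera, name): "rect" ([centre column, centre row, width, height] in pixels, round what is visible of it).
The state is a dict: "t": time; "q": joint angles; "qvel": joint speeds; "tau": joint torques, N m; "tcp_pos": TCP position; "ee_rot": TCP orientation; "ft_force": force on the tool from outside, world axes, zero at the start; "moment": the same for the moment, N m; "grip_width": finger opening in m; "grip_force": force on a finger pad.
Only numpy, scipy, OpenCV 4.12 (cv2) and the standard library are available. Lean on these libraries where they do the work, as an engineer would, in place of code of your own. Each camera call takes 0.05 s, during which the arm holds its last target. There are 200 camera calls.

## Task

Pick up the tube mixer's rotor from the desk and lower its axle into the two open slots of the mixer's stand, then press the axle down past the sprung catches, gently and one end at a time, until both ends are fully home on the slot floors and the axle lies level. Do not bear down hard: the mixer's deck floats on soft rubber bellows and must never sink by more than 12 mm. Leave the other things on the desk where they are.

Things in the scene. Friction and masses are not known exactly. Their poses are not given: they have to be found in the camera images.
- rotor: The mixer's rotor: grey block 36 x 80 x 36 mm (x, y, z), 0.28 to 0.44 kg, on a round steel axle 10 mm thick, 210 mm long, along its y axis. Origin: centre of block and axle. Starts lying on a flat face, origin 18 mm up. Lavender tube caps stand 12 mm out of the block's ends (to y = +-52 mm), then the axle is bare up to 18 mm collars at y = +-97 to 105. Ends alike: either way round will do.
- stand: Steel footplate 150 x 260 x 4 mm (x, y, z) of the mixer, fixed to the desk; origin under its centre, z up. On four soft bellows (1.8 N/mm together) floats a white deck, top 42 mm above the desk, with two aluminium uprights 12 mm thick, 50 mm wide, at y = +88 and -88 mm, each with a slot open at the top, and a white motor box 80 mm tall at y = 120 to 175 mm. The axle goes along y.
- home (a point): On the deck, midway between the uprights, where the rotor's origin lies when fully home: 90 mm above the desk with the deck unloaded; sinks with the deck, 1 mm per 1.8 N (2 mm under the rotor); axes as the stand's. An axle merely laid in the slots rests on the catches, about 10 mm above home. The block may end at any angle about the axle.
- seat_a (a point): On the deck: axle centre in the +y upright's slot (beside the motor box) when that end is home, 90 mm above the desk unloaded. Both slots: 13 mm wide, flat floor 85 mm above the desk, straight sides up to 113 mm, then flared lips opening to about 40 mm wide at 126 mm.
- seat_b (a point): As seat_a, in the -y upright. Each slot has a sprung catch in its +x side: a round steel nose, radius 4 mm, 3.5 mm higher than the seated axle's centre, standing 6 mm into the slot. Pressing one end past it takes about 11 to 15 N (both at once, twice that); beyond the nose it clicks: the force drops, the axle goes down to the floor and is held. The rotor's weight alone does not pass it.
- axle_end_1 (a point): Point on the rotor's axle line at y = +88 mm, where it crosses an upright.
- axle_end_2 (a point): Point on the rotor's axle line at y = -88 mm, where it crosses an upright.
- oil: amber glass oil bottle, 32 mm across and 56 mm tall, upright; origin under its centre; a bystander
- marker: black marker pen with a white end, 126 mm long, 11 mm thick, lying on the desk; origin under it, along its x axis; a bystander
Mind the look-alikes: they are no part of the job. Of the things that look like the rotor, take the one that is farthest to the robot's left at the start.

How it is judged:
By the outcome, as a careful person would: the job done as asked, in the order asked, and still so for the second after the job is handed in, with the robot touching nothing.
It also fails if it takes over 64 s, if anything falls off the work surface, if the arm or the gripper's body presses on something with over 40 N, if the wrist force passes 120 N, or if a joint passes its speed limit or range.

## Working session

There is one attempt and no reset: what is moved stays moved. The work goes in short steps, Python scripts to look and compute and a shell command to move; the robot and the scene stay as the last step left them, time stands still between calls to the robot, and variables do not carry over. Pictures are saved under pics/ and viewed, at most 10 in all, crops included, and the job is handed in when it is done.

```bash
mkdir -p pics; cat > h.py <<'E'
import numpy as np, cv2
from workcell import r
def cam(n,save=None):
    c=r.read_camera(n)
    if save: cv2.imwrite('pics/'+save,c['image'][:,:,::-1])
    return c
def cloud(c):
    h,w=c['z_map'].shape; f=h/2/np.tan(np.radians(c['fov_y'])/2)
    v,u=np.mgrid[:h,:w]; z=c['z_map']
    P=np.stack([(u-c['cx'])/f*z,(v-c['cy'])/f*z,z],-1)
    R=cv2.Rodrigues(np.array(c['rvec'],float))[0]
    return (P-np.array(c['tvec']).ravel())@R   # world
E
python3 - <<'E'
from h import *
for n in('top','scene'):
    c=cam(n,n+'1.png'); P=cloud(c); np.save(n+'1.npy',P)
    for k in('rotor','stand','oil','marker'):
        for d in r.recognise(n,k)[:4]:
            u,v,w,hh=d['rect']; print(n,k,round(d['confidence'],2),np.round(d['rect']),np.round(P[int(v),int(u)],3))
s=r.sense(); print({k:np.round(s[k],3) for k in('t','tcp_pos','ee_rot','ft_force','grip_width')})
E
```

```text
top rotor 0.82 [367. 184.  66.  19.] [ 0.503 -0.183  0.041]
top rotor 0.82 [395. 282.  65.  47.] [ 0.225 -0.258  0.037]
top stand 0.66 [245. 184. 116.  69.] [0.505 0.162 0.044]
top oil 0.51 [321. 142.   8.   8.] [ 0.62  -0.056  0.061]
top marker 0.42 [322. 205.  38.  21.] [ 0.447 -0.058  0.015]
scene rotor 0.97 [233. 173.  77.  35.] [ 0.249 -0.27   0.035]
scene rotor 0.67 [256. 258. 103.  29.] [ 0.529 -0.183  0.038]
scene stand 0.88 [429. 251. 170.  99.] [0.527 0.156 0.042]
scene stand 0.71 [255. 259. 100.  30.] [ 0.529 -0.183  0.038]
scene oil 0.6 [317. 304.  21.  25.] [ 0.637 -0.062  0.038]
scene marker 0.64 [318. 238.  50.  16.] [ 0.453 -0.061  0.008]
scene marker 0.4 [254. 260. 103.  31.] [ 0.53  -0.185  0.036]
{'t': np.float64(0.5), 'tcp_pos': array([ 0.15 , -0.607,  0.205]), 'ee_rot': array([-1.79998e+02, -1.00000e-03,  1.38550e+01]), 'ft_force': array([-0.691,  0.003, -0.458]), 'grip_width': np.float64(0.088)}
```

View pics/top1.png

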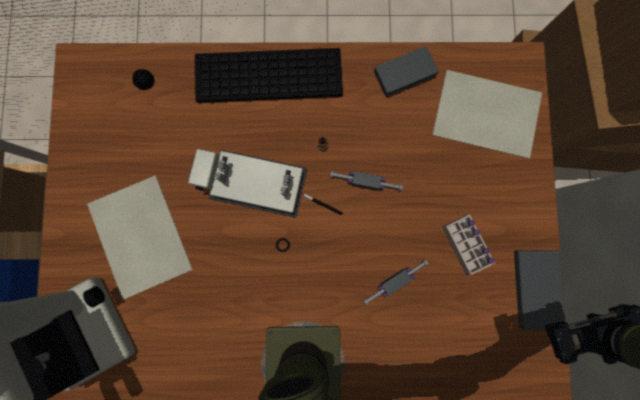

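View pics/scene1.png

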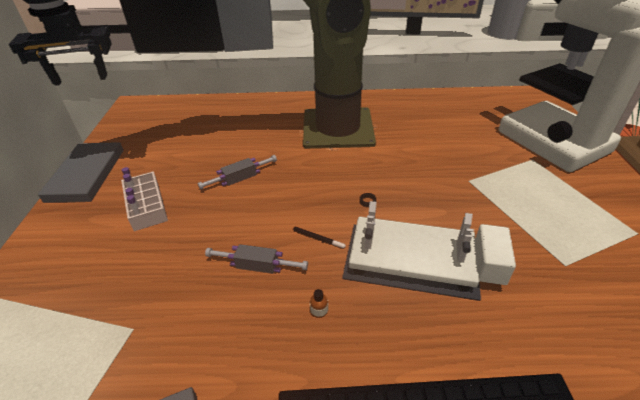

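The top view shows two rotors, at (367,181) and (397,282). The left one (larger y) is (367,181), at about (0.50,-0.18). The stand is at (255,183) with its motor box on the left, and the marker lies just right of the stand at (322,205).

```bash
cat >> h.py <<'E'
def axis(p):
    m=p.mean(0); u=np.linalg.svd(p-m,full_matrices=False)[2][0]; return m,u*np.sign(u[1])
def yaw(u): return np.degrees(np.arctan2(-u[0],u[1]))
def near(P,x,y,rad,z0,z1):
    p=P.reshape(-1,3); return p[(np.hypot(p[:,0]-x,p[:,1]-y)<rad)&(p[:,2]>z0)&(p[:,2]<z1)]
E
python3 - <<'E'
from h import *
for n in('top','scene'):
    P=np.load(n+'1.npy')
    p=near(P,.508,-.183,.14,.009,.06); p=p[p[:,1]<-.075] 
    rc=cv2.minAreaRect((p[:,:2]*1000).astype(np.float32)); m,u=axis(p[:,:2])
    print(n,'rotor',len(p),rc,'axis yaw',yaw(u),'mean',m)
    b=p[p[:,2]>.03]; print('  block',b.mean(0),cv2.minAreaRect((b[:,:2]*1000).astype(np.float32)), 'ztop',np.percentile(b[:,2],50))
    d=near(P,.505,.162,.17,.034,.048); print('  deck',cv2.minAreaRect((d[:,:2]*1000).astype(np.float32)),np.median(d[:,2]))
    q=near(P,.505,.162,.125,.1,.135)
    c=near(P,.505,.162,.2,.055,.2)
    a=q[q[:,1]<.162]; b=q[q[:,1]>.162]; print('  up',len(a),a.mean(0),len(b),b.mean(0),'yaw',yaw((b.mean(0)-a.mean(0))[:2]),'mid',(a.mean(0)+b.mean(0))/2,np.linalg.norm(a.mean(0)-b.mean(0)), 'zmax',q[:,2].max())
    for s in(a,b): print('   ', cv2.minAreaRect((s[:,:2]*1000).astype(np.float32)))
    fp=near(P,.505,.162,.2,.001,.02);
    if n=='top':
        f=200/1; im=cv2.imread('pics/top1.png')[140:225,180:420]; cv2.imwrite('pics/crop1.png',cv2.resize(im,None,fx=3.3,fy=3.3,interpolation=2))
E
```

```text
top rotor 660 ((474.8290100097656, -181.86825561523438), (207.65020751953125, 124.67730712890625), 86.04063415527344) axis yaw -0.5196369018364673 mean [ 0.5084792  -0.17917806]
  block [ 0.5136891  -0.1850523   0.03597014] ((509.7908020019531, -206.75222778320312), (147.88999938964844, 36.51329040527344), 78.5105209350586) ztop 0.03609528558122431
  deck ((516.2833251953125, 152.60812377929688), (287.88739013671875, 130.48069763183594), 77.27446746826172) 0.042437077801074544
  up 76 [0.48999931 0.04434562 0.11737042] 107 [0.5326921  0.21326781 0.11585076] yaw -14.183711097939597 mid [0.5113457  0.12880671 0.11661059] 0.1742403263712782 zmax 0.13025183563905374
    ((496.8670654296875, 42.16102981567383), (12.42064094543457, 61.350677490234375), 77.22843170166016)
    ((538.1080322265625, 213.1610107421875), (13.151187896728516, 66.04845428466797), 76.36663818359375)
scene rotor 1403 ((476.31634521484375, -183.84986877441406), (210.0411376953125, 124.11824035644531), 85.51251220703125) axis yaw -3.916620206528612 mean [ 0.51718148 -0.18160232]
  block [ 0.51715428 -0.18573442  0.03511231] ((514.8648071289062, -186.9005889892578), (104.77596282958984, 38.048927307128906), 78.69237518310547) ztop 0.03550950001496469
  deck ((518.22607421875, 153.46197509765625), (294.0350646972656, 132.36929321289062), 77.17725372314453) 0.04163155410284935
  up 133 [0.49138599 0.04368801 0.11534852] 247 [0.53446425 0.21169521 0.11337988] yaw -14.381230542208506 mid [0.51292512 0.12769161 0.1143642 ] 0.1734532602408563 zmax 0.12870789389204684
    ((494.2114562988281, 41.95574188232422), (10.78072738647461, 50.803157806396484), 77.44032287597656)
    ((538.4644165039062, 211.7732696533203), (13.097447395324707, 67.6104736328125), 77.6705093383789)
```

View pics/crop1.png

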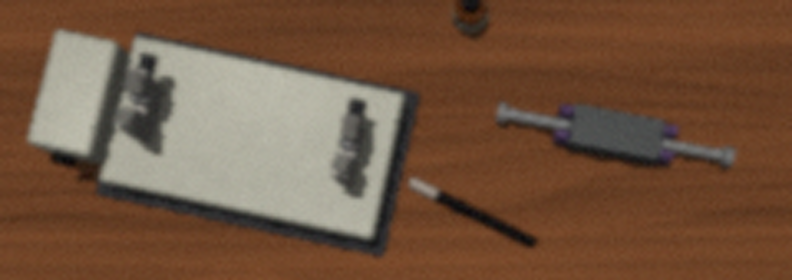

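```bash
cat >> h.py <<'E'
def loc(p,o,yw):
    a=np.radians(yw); d=p-np.array([o[0],o[1],0]); x=np.array([np.cos(a),np.sin(a)]); y=np.array([-np.sin(a),np.cos(a)])
    return np.c_[d[:,:2]@x,d[:,:2]@y,d[:,2]]*1000
def mm(a,lo=2,hi=98): return np.round([np.percentile(a,lo),np.percentile(a,hi)],1) if len(a) else None
E
python3 - <<'E'
from h import *
for n in('top','scene'):
    P=np.load(n+'1.npy').reshape(-1,3)
    l=loc(P,(.514,-.186),-11.5); s=l[(abs(l[:,0])<24)&(abs(l[:,1])<125)&(l[:,2]>9)&(l[:,2]<60)]
    print(n,'rotor y ends',mm(s[:,1],.5,99.5))
    bare=s[abs(s[:,1])>60]; print('  axle fit slope deg,off',np.degrees(np.arctan(np.polyfit(bare[:,1],bare[:,0],1)[0])),np.polyfit(bare[:,1],bare[:,0],1)[1])
    b=s[(s[:,2]>33)&(abs(s[:,1])<60)]; print('  block',mm(b[:,0]),mm(b[:,1]))
    L=loc(P,(.511,.128),-12.7)
    d=L[(abs(L[:,2]-42)<3)&(abs(L[:,1])<140)&(abs(L[:,0])<90)]
    for y0 in(-105,-60,-30,0,30,60): t=d[abs(d[:,1]-y0)<8]; print('  deck x edges at',y0,mm(t[:,0],1,99))
    print('  deck y',mm(d[:,1],1,99))
    for sgn in(1,-1):
        t=L[(abs(L[:,1]-88*sgn)<18)&(L[:,2]>75)&(L[:,2]<140)&(abs(L[:,0])<60)]
        print('  upright',sgn,'y',mm(t[t[:,2]>100,1]))
        for z in(85,95,105,112,118,124,128):
            w=t[abs(t[:,2]-z)<3.5]; print('     z',z,np.sort(np.round(w[:,0]).astype(int))[::max(1,len(w)//22)])
E
```

```text
top rotor y ends [-102.   104.5]
  axle fit slope deg,off -0.0024367748790904103 -0.4505856577910413
  block [-17.1  17. ] [-44.6  46.9]
  deck x edges at -105 [-63.8  62.9]
  deck x edges at -60 [-63.8  63.1]
  deck x edges at -30 [-64.   62.9]
  deck x edges at 0 [-63.9  63. ]
  deck x edges at 30 [-62.7  62.3]
  deck x edges at 60 [-63.2  62. ]
  deck y [-116.6  120.2]
  upright 1 y [82.9 95.3]
     z 85 [-25 -23 -20 -18 -15 -14 -12  -9  -6  -4  -4  -3  -1  -1   0   0   1   2
   9  11  14  16  22]
     z 95 [-25 -24 -22 -13   0   1   1   2   2   3   4   4   5   6   6   7   9  12
  14  18  20  23  25  27  29  31  32  32  35  37  39  41]
     z 105 [-25 -25 -24 -21 -12 -10  -8   6   6   6   7  12  18  21  29  33  34  34
  36  38]
     z 112 [-25 -24 -24 -23 -23 -22 -20 -19 -16 -14 -10  -8  -8  -7   7   8   8   8
  14  16  19  21  22  24]
     z 118 [-25 -24 -18 -17 -15 -14 -14 -13 -13 -12 -12 -11 -11  -9  -8   6   7   7
   8   9   9  10  11  11  11  12  12  12  13  13  15  21]
     z 124 [-23 -22 -22 -21 -20 -19 -19 -19 -18 -17 -17 -16 -16  11  12  13  13  14
  15  15  15  16  17  1
[... 2171 characters left out ...]
  29  31  32  34  37  38  38  39  40  40  40  41
  41  41  42  42  42]
     z 105 [-10  -8  -8  -8  -7  -7  -6  -6  -6  -6  -6  -6  -5  -5  -5   7  23  24
  24  24  25  25  25  25  25  25  25  25  25  26  26  26  32  32]
     z 112 [-23 -12  -9  -9  -8  -8  -7  -7  -5  11  13  15  15  17  18  19  22  22
  23  24  24  25  26  26]
     z 118 [-16 -15 -13 -13 -13 -13 -13 -13 -13 -12 -12 -12 -12 -12 -11 -10 -10 -10
 -10 -10 -10 -10  -9  -8  -8  -8  -8  -7  14  15  17  17  18]
     z 124 [-22 -20 -20 -19 -18 -18 -18 -17 -17 -16 -16 -16 -15 -15 -14 -13 -13 -13
  17  19  20  23  23  24]
     z 128 [-22 -21 -20 -20 -19 -19 -18 -18 -17 -17 -16 -15  18  19  19  20  21  21
  22  23  23  23  23  24  24]
```

```bash
python3 -m handwheel '[[[45,-32,0,-0.11],[91,-64,0,-0.22],[136,-96,0,-0.34],[182,-129,0,-0.45],[227,-161,0,-0.56],[272,-193,0,-0.68],[318,-225,0,-0.79],[363,-257,0,-0.9],[409,-290,0,-1.02],[454,-322,0,-1.13],[454,-322,0,-1.13],[454,-322,0,-1.13]]]' 64 20
```

```text
t: 2.0
tcp_pos: [0.5127, -0.1863, 0.2045]
ee_rot: [-179.9, 0.1, 78.5]
ft_force: [-0.0, -0.5, -0.3]
grip_width: 0.064
grip_force: 0.0
```

The stand frame fits at (0.511, 0.128) with yaw −12.7°, and the rotor at (0.514, −0.186) with yaw −11.5°. I'll go down and grasp.

```bash
python3 -m handwheel '[[[0,1,50,0],[0,1,100,0],[0,1,140,0],[0,1,170,0],[0,1,188,0],[0,1,198,0],[0,1,198,0]]]' 64 20 && python3 -m handwheel '[[[0,0,0,0],[0,0,0,0],[0,0,0,0],[0,0,0,0],[0,0,0,0],[0,0,0,0]]]' 30 30
```

```text
t: 2.88
tcp_pos: [0.5136, -0.1868, 0.0065]
ee_rot: [-180.0, 0.1, 78.5]
ft_force: [0.2, -0.2, 0.4]
grip_width: 0.0643
grip_force: 0.0
t: 3.62
tcp_pos: [0.5144, -0.1857, 0.0067]
ee_rot: [180.0, 0.0, 78.6]
ft_force: [0.3, 0.5, -0.4]
grip_width: 0.0298
grip_force: 0.0
```

```bash
python3 - <<'E'
from h import *
c=cam('scene'); im=c['image'][170:330,160:400,::-1]; cv2.imwrite('pics/s2.png',cv2.resize(im,None,fx=3.2,fy=3.2,interpolation=2))
np.save('s2.npy',cloud(c))
c=cam('top'); P=cloud(c).reshape(-1,3); np.save('t2.npy',P)
s=r.sense();print(s['grip_width'],s['grip_force'],s['t'])
E
```

```text
0.02984408292436278 0.0 3.725
```

View pics/s2.png

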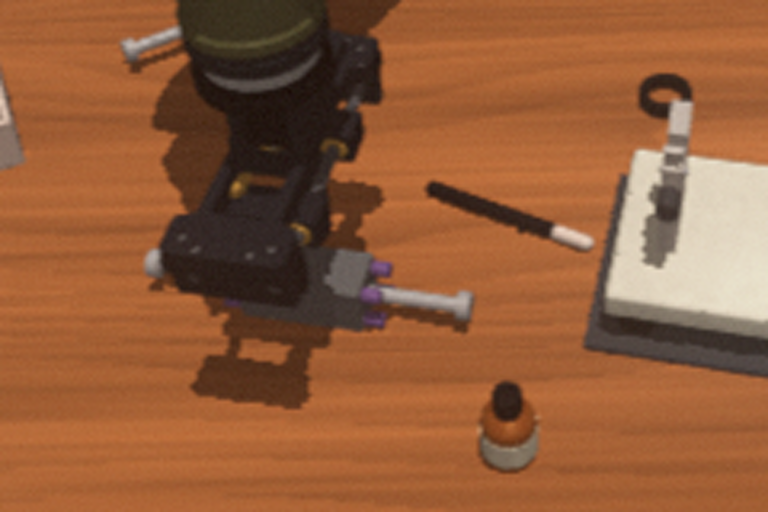

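```bash
python3 - <<'E'
from h import *
for n in('s2','t2'):
    P=np.load(n+'.npy').reshape(-1,3); l=loc(P,(.514,-.186),-11.5)
    s=l[(abs(l[:,0])<60)&(abs(l[:,1])<125)&(l[:,2]>9)&(l[:,2]<140)]
    print(n,'yext low',mm(s[s[:,2]<30,1],1,99))
    for z in range(10,130,10):
        t=s[abs(s[:,2]-z)<5]; print(z,len(t),mm(t[:,0]),mm(t[:,1]),'|y|<15:',mm(t[abs(t[:,1])<15,0]) )
s=r.sense();print(s['q'],s['tau'],s['moment'])
E
```

```text
s2 yext low [-104.8  104.1]
10 117 [-12.1  19.4] [-95.6 103.7] |y|<15: [17.  19.6]
20 244 [-6.5 19.6] [-103.6  103.9] |y|<15: [17. 20.]
30 216 [-13.7  19.2] [-103.2  102.5] |y|<15: [-17.   19.4]
40 223 [-17.   18.7] [-2.8 38.2] |y|<15: [-20.7  23. ]
50 13 [-22.7  28.6] [ 8.4 10.3] |y|<15: [-22.7  28.6]
60 10 [16.1 28.9] [ 7.6 10.2] |y|<15: [16.1 28.9]
70 12 [-17.2  30.4] [ 8.2 10.1] |y|<15: [-17.2  30.4]
80 7 [-27.5  29.4] [ 0.  10.6] |y|<15: [-27.5  29.4]
90 9 [-23.3 -15.6] [0.9 5.3] |y|<15: [-23.3 -15.6]
100 7 [-23.9 -21.6] [ 6.3 10.6] |y|<15: [-23.9 -21.6]
110 51 [-45.1  46.4] [10.3 33.6] |y|<15: [-23.5 -20.6]
120 171 [-58.6  49.5] [16.  33.9] |y|<15: [-22. -22.]
t2 yext low [-79.7 105.1]
10 8 [-17.8   9. ] [29.3 53.1] |y|<15: None
20 87 [-17.5   5.5] [-79.6 102.6] |y|<15: None
30 74 [-16.7  15.2] [-72.5 104.3] |y|<15: None
40 55 [-16.9  16.3] [25.1 50.1] |y|<15: None
50 0 None None |y|<15: None
60 0 None None |y|<15: None
70 0 None None |y|<15: None
80 0 None None |y|<15: None
90 0 None None |y|<15: None
100 0 None None |y|<15: None
110 6 [-45.9  34.7] [-9.4 35. ] |y|<15: [-46.  -45.4]
120 28 [-58.8  26.6] [-21.6  34.9] |y|<15: [-46.  -45.4]
[ 23.77223486  52.1246888  -14.80104511 110.50346571  33.24221219
  21.59173474 -28.19958562] [ 2.16395420e-03 -5.22411990e+01 -2.31331363e+00 -6.08922243e+00
 -2.32133822e-02 -2.20538524e-02  7.88753118e-05] [-0.00641645 -0.04669254 -0.00394484]
```

```bash
python3 - <<'E'
from h import *
P=np.load('s2.npy').reshape(-1,3); l=loc(P,(.514,-.186),-11.5)
s=l[(l[:,0]>10)&(l[:,0]<40)&(abs(l[:,1])<20)&(l[:,2]>37.5)&(l[:,2]<110)]
print(np.round(s[np.argsort(s[:,2])][::1]).astype(int).tolist())
E
python3 -m handwheel '[[[0,0,0,0],[0,0,0,0],[0,0,0,0],[0,0,0,0]]]' 64 30; python3 -m handwheel '[[[0,0,5,0],[0,0,10,0],[0,0,15,0],[0,0,15,0]]]'; python3 - <<'E'
from h import *
c=cam('scene'); im=c['image'][190:310,180:360,::-1]; cv2.imwrite('pics/s3.png',cv2.resize(im,None,fx=4,fy=4,interpolation=2))
l=loc(cloud(c).reshape(-1,3),(.514,-.186),-11.5)
s=l[(l[:,0]>22)&(l[:,0]<55)&(abs(l[:,1])<22)&(l[:,2]>6)&(l[:,2]<110)]
print(np.round(s[np.argsort(s[:,2])][:60]).astype(int).tolist())
E
```

```text
[[17, 9, 38], [18, 17, 38], [24, 10, 41], [19, 8, 43], [24, 10, 44], [22, 9, 45], [28, 9, 45], [19, 9, 46], [18, 8, 48], [28, 10, 49], [27, 10, 50], [17, 8, 50], [29, 8, 52], [26, 10, 52], [16, 9, 52], [25, 10, 54], [28, 9, 55], [18, 8, 56], [25, 10, 57], [29, 10, 58], [25, 10, 59], [23, 10, 60], [19, 9, 61], [29, 10, 61], [27, 9, 62], [18, 9, 63], [16, 8, 63], [28, 10, 66], [27, 10, 67], [25, 10, 68], [20, 8, 68], [31, 10, 69], [29, 9, 70], [25, 10, 71], [21, 9, 71], [19, 8, 73], [30, 10, 73], [19, 9, 75], [29, 10, 75], [25, 9, 77], [29, 11, 79]]
t: 4.22
tcp_pos: [0.5143, -0.1857, 0.0067]
ee_rot: [180.0, 0.0, 78.6]
ft_force: [0.5, -0.4, 0.1]
grip_width: 0.0638
grip_force: 0.0
t: 4.72
tcp_pos: [0.514, -0.1856, -0.0088]
ee_rot: [-179.9, 0.0, 78.6]
ft_force: [-0.0, -1.3, 0.2]
grip_width: 0.0642
grip_force: 0.0
[[42, 9, 26], [45, -10, 29], [45, 5, 29], [42, 10, 30], [45, 9, 30], [46, 7, 31], [46, -7, 31], [46, -5, 32], [46, -3, 32], [45, 5, 32], [46, 1, 32], [45, -7, 33], [45, 7, 33], [45, 9, 33], [47, 0, 33], [46, -8, 33], [45, -5, 33], [46, 4, 33], [47, -10, 34], [46, -2, 35], [48, 1, 38], [24, -20, 103], [29, -20, 103], [27, -19, 104], [28, -20, 104], [23, -20, 105], [27, 19, 105], [31, -21, 105], [26, -21, 105], [32, 21, 106], [30, 20, 106], [25, 21, 106], [30, -21, 106], [23, 20, 106], [25, -21, 106], [22, -20, 106], [34, -22, 107], [35, 20, 108]]
```

View pics/s3.png

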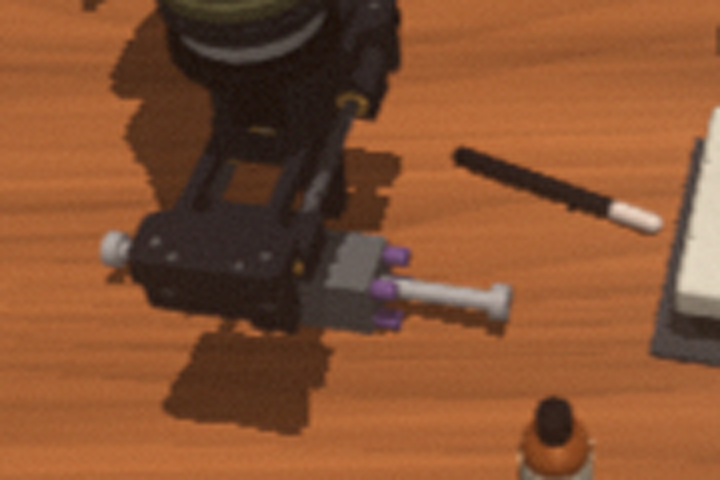

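The fingertips sit about 35 mm higher than the reported TCP: they are at z≈25–29 mm in the image against −9 mm reported. From here I'll rely on the cameras and the force reading for height.

```bash
python3 -m handwheel '[[[0,0,6,0],[0,0,12,0],[0,0,17,0],[0,0,17,0]]]' 64 30;  python3 - <<'E'
from h import *
c=cam('scene')
l=loc(cloud(c).reshape(-1,3),(.514,-.186),-11.5)
s=l[(l[:,0]>25)&(l[:,0]<55)&(abs(l[:,1])<16)&(l[:,2]>4)&(l[:,2]<95)]
print(np.round(s[np.argsort(s[:,2])][:16]).astype(int).tolist())
E
python3 -m handwheel '[[[0,0,0,0],[0,0,0,0],[0,0,0,0],[0,0,0,0],[0,0,0,0]]]' 20 30
```

```text
t: 5.28
tcp_pos: [0.514, -0.1856, -0.0258]
ee_rot: [-179.9, 0.0, 78.6]
ft_force: [-0.7, 0.1, -0.5]
grip_width: 0.064
grip_force: 0.0
[[43, 10, 13], [44, -10, 13], [45, 0, 13], [45, 3, 14], [45, 8, 14], [47, -1, 15], [46, -5, 15], [46, 5, 15], [46, 7, 15], [46, -7, 16], [46, -3, 17], [46, -1, 17], [38, -3, 95], [42, 6, 95], [42, -9, 95], [43, -13, 95]]
t: 5.95
tcp_pos: [0.5145, -0.1858, -0.0251]
ee_rot: [180.0, 0.0, 78.6]
ft_force: [0.5, 0.8, 1.1]
grip_width: 0.0357
grip_force: 30.0
```

```bash
python3 -m handwheel '[[[0,0,-10,0],[0,0,-40,0],[0,0,-90,0],[0,0,-140,0],[20,-4,-160,0],[70,-15,-160,0.01],[120,-26,-160,0.015],[170,-36,-160,0.02],[220,-47,-160,0.023],[265,-57,-160,0.023],[295,-63,-160,0.023],[307,-66,-160,0.023]]]'; python3 -m handwheel '[[[0,0,0,0],[0,0,0,0]]]'; cat > m.py <<'E'
from h import *
for n in('scene','top'):
    c=cam(n); P=cloud(c).reshape(-1,3); l=loc(P,(.511,.128),-12.7)
    s=l[(abs(l[:,0])<30)&(abs(l[:,1])<125)&(l[:,2]>140)&(l[:,2]<200)]
    e=s[(abs(s[:,1])>60)&(abs(s[:,2]-np.median(s[abs(s[:,1])>60,2]))<15)]; ax=e[(abs(e[:,1])<92)]
    print(n,'ends',mm(e[:,1],1,99))
    for g in(1,-1):
        t=ax[ax[:,1]*g>0]; print('  side',g,len(t),'x',mm(t[:,0],3,97),'z',mm(t[:,2],3,97))
    b=s[(abs(s[:,1])<60)]; 
E
python3 m.py
```

```text
t: 7.45
tcp_pos: [0.5084, 0.1318, 0.1339]
ee_rot: [-179.9, -0.0, 77.6]
ft_force: [0.1, -0.4, -4.0]
grip_width: 0.0359
grip_force: 30.0
t: 7.7
tcp_pos: [0.51, 0.126, 0.1343]
ee_rot: [-180.0, 0.1, 77.1]
ft_force: [-0.1, 0.0, -4.0]
grip_width: 0.0358
grip_force: 30.0
scene ends [-107.5  100.9]
  side 1 116 x [-3.3  5.3] z [174.5 182.8]
  side -1 101 x [-3.   4.8] z [174.6 183.2]
top ends None
  side 1 0 x None z None
  side -1 0 x None z None
  return _methods._mean(a, axis=axis, dtype=dtype,
  ret = ret.dtype.type(ret / rcount)
```

```bash
python3 -m handwheel '[[[3,0,12,0],[3,0,24,0],[3,0,36,0],[3,0,46,0],[3,0,52,0],[3,0,57,0],[3,0,57,0]]]'; sed -i 's/>140/>Z/;s/^from h.*/from h import *\nimport sys\nZ=float(sys.argv[1])/;s/,.top.):/,):/' m.py; python3 m.py 108
```

```text
t: 8.68
tcp_pos: [0.5109, 0.1312, 0.0775]
ee_rot: [-180.0, 0.0, 77.3]
ft_force: [0.8, 0.1, -4.6]
grip_width: 0.0358
grip_force: 30.0
scene ends [-102.   105.4]
  side 1 215 x [-18.6  24.6] z [111.  126.8]
  side -1 182 x [-20.   25.6] z [110.3 126.6]
```

```bash
python3 - <<'E'
from h import *
c=cam('scene'); im=c['image'][190:310,335:515,::-1]; cv2.imwrite('pics/s4.png',cv2.resize(im,None,fx=4.4,fy=4.4,interpolation=2))
l=loc(cloud(c).reshape(-1,3),(.511,.128),-12.7)
s=l[(abs(l[:,0])<13)&(l[:,2]>108)&(l[:,2]<131)]
for g in(1,-1):
    t=s[(s[:,1]*g>94.5)&(s[:,1]*g<114)]; print(g,len(t),np.sort(np.round(t[:,1],1))[::4], 'x',mm(t[:,0]),'z',mm(t[:,2]))
    t=s[(s[:,1]*g>56)&(s[:,1]*g<80)]; print('  bare x',mm(t[:,0]),mm(t[:,2]))
print(r.sense()['tcp_pos'])
E
```

```text
1 70 [ 94.6  95.5  97.1  97.7  98.4  98.9  99.3  99.8 100.4 101.3 101.7 103.2
 103.4 104.4 105.1 105.6 106.4 106.7] x [-4.9  8.6] z [115.8 130. ]
  bare x [-2.4  4.8] [118.1 126.4]
-1 44 [-102.9 -102.2 -101.8 -100.7 -100.1  -99.3  -98.5  -97.6  -96.8  -96.1
  -95.2] x [-5.3  9.3] z [115.6 130.8]
  bare x [-3.8  5. ] [118.5 127. ]
[0.51120666 0.13135762 0.07790919]
```

View pics/s4.png

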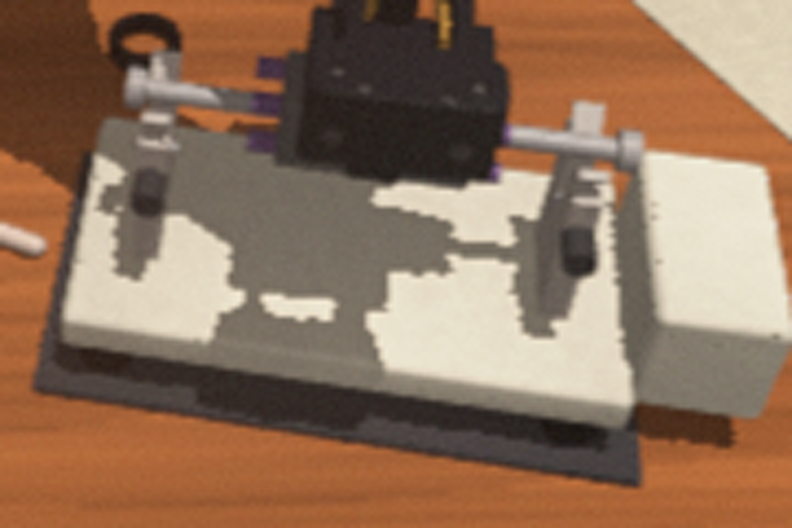

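The axle lies over both slots, left collar at (135,85) and right collar at (630,150). It sits about 2 mm too far toward the motor box, so I'll correct that and lower it.

```bash
python3 -m handwheel '[[[-2,0,0,0],[-2,0,0,0],[-2,0,3,0],[-2,0,6,0],[-2,0,9,0],[-2,0,12,0],[-2,0,14,0],[-2,0,14,0]]]'; python3 -m handwheel '[[[0,0,2,0],[0,0,4,0],[0,0,4,0]]]'
```

```text
t: 9.78
tcp_pos: [0.5104, 0.1292, 0.0635]
ee_rot: [-180.0, 0.0, 77.3]
ft_force: [0.1, 0.5, -4.7]
grip_width: 0.0357
grip_force: 30.0
t: 10.15
tcp_pos: [0.5104, 0.1292, 0.0595]
ee_rot: [-180.0, 0.0, 77.3]
ft_force: [0.2, -1.1, -4.7]
grip_width: 0.0356
grip_force: 30.0
```

Free in the slots, with no side force. I'll lower it in small steps until the catches take the weight.

```bash
python3 -m handwheel '[[[0,0,1,0],[0,0,2,0],[0,0,2,0]]]';  python3 -m handwheel '[[[0,0,1,0],[0,0,2,0],[0,0,2,0]]]'
```

```text
t: 10.52
tcp_pos: [0.5105, 0.1292, 0.0576]
ee_rot: [-180.0, 0.0, 77.3]
ft_force: [-0.0, -0.2, -4.0]
grip_width: 0.0359
grip_force: 30.0
t: 10.9
tcp_pos: [0.5103, 0.1293, 0.0557]
ee_rot: [-180.0, 0.0, 77.3]
ft_force: [-1.0, 0.2, -1.1]
grip_width: 0.0357
grip_force: 30.0
```

```bash
python3 -m handwheel '[[[0,0,1,0],[0,0,1.5,0],[0,0,1.5,0]]]';  python3 -m handwheel '[[[0,0,0,0],[0,0,0,0],[0,0,0,0],[0,0,0,0],[0,0,-10,0],[0,0,-30,0],[0,0,-60,0],[0,0,-80,0],[0,0,-80,0]]]' 66; python3 - <<'E'
from h import *
for n in('scene','top'):
    c=cam(n); l=loc(cloud(c).reshape(-1,3),(.511,.128),-12.7)
    s=l[(abs(l[:,0])<11)&(l[:,2]>85)&(l[:,2]<135)]
    for g in(1,-1):
        t=s[(s[:,1]*g>97)&(s[:,1]*g<112)]; print(n,g,len(t),'coll y',mm(t[:,1]),'x',mm(t[:,0]),'z',mm(t[:,2]))
        t=s[(s[:,1]*g>56)&(s[:,1]*g<78)]; print('  bare x',mm(t[:,0]),mm(t[:,2]))
    if n=='scene':
        im=c['image'][190:310,335:515,::-1]; cv2.imwrite('pics/s5.png',cv2.resize(im,None,fx=4.4,fy=4.4,interpolation=2))
E
```

```text
t: 11.28
tcp_pos: [0.5103, 0.1293, 0.0543]
ee_rot: [-180.0, 0.0, 77.3]
ft_force: [-1.9, -1.0, 1.1]
grip_width: 0.036
grip_force: 30.0
t: 12.4
tcp_pos: [0.5118, 0.1297, 0.1359]
ee_rot: [179.8, -0.1, 77.3]
ft_force: [-0.1, -0.4, -0.2]
grip_width: 0.0664
grip_force: 0.0
scene 1 41 coll y [ 97.6 104.8] x [-6.3  8.3] z [ 93.5 107.2]
  bare x [-3.4  5.4] [ 95.2 103. ]
scene -1 42 coll y [-105.   -97.2] x [-5.1  8. ] z [ 94.4 107.5]
  bare x [-2.8  4.4] [ 94.8 103.5]
top 1 0 coll y None x None z None
  bare x None None
top -1 0 coll y None x None z None
  bare x None None
```

View pics/s5.png

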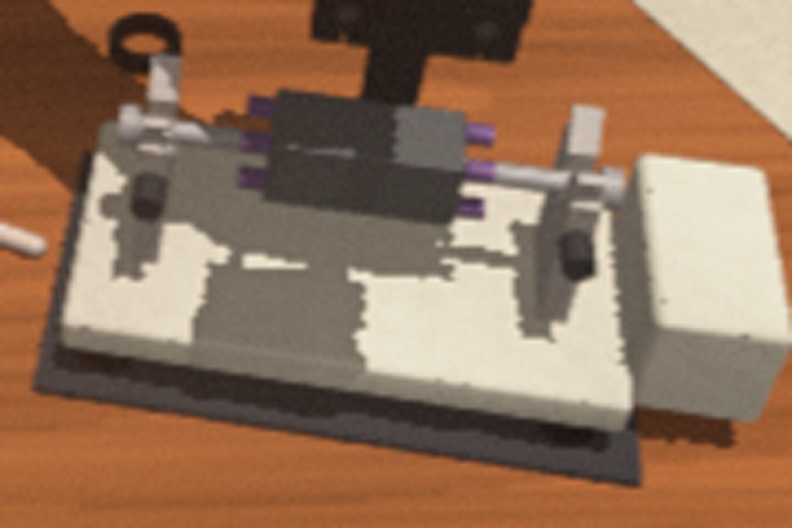

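The rotor rests level on both catches: collars at (130,122) and (615,188), axle centre about 98 mm up. Next I'll close the fingers and press end a (+y).

```bash
python3 -m handwheel '[[[0,0,0,0],[23,0,0,0],[46,0,0,0],[68,0,0,0],[68,0,10,0],[68,0,25,0],[68,0,40,0],[68,0,52,0],[68,0,58,0],[68,0,58,0]]]' 0 20; python3 - <<'E'
from h import *
c=cam('scene'); l=loc(cloud(c).reshape(-1,3),(.511,.128),-12.7)
s=l[(abs(l[:,0])<25)&(abs(l[:,1]-68)<13)&(l[:,2]>104.5)&(l[:,2]<150)]
print('finger y',mm(s[:,1],1,99),'x',mm(s[:,0],1,99),'zmin',np.sort(s[:,2])[:6], r.sense()['grip_width'])
E
```

```text
t: 13.75
tcp_pos: [0.5253, 0.1954, 0.0758]
ee_rot: [-180.0, 0.0, 77.3]
ft_force: [-0.3, 0.5, -0.4]
grip_width: 0.0007
grip_force: 0.0
finger y None x None zmin [] 0.0006676791362060007
```

```bash
python3 - <<'E'
from h import *
c=cam('scene'); l=loc(cloud(c).reshape(-1,3),(.511,.128),-12.7)
s=l[(abs(l[:,0])<45)&(abs(l[:,1]-68)<35)&(l[:,2]>104)&(l[:,2]<230)]
s=s[abs(s[:,1]-88)>7]
for z in range(105,230,8):
    t=s[abs(s[:,2]-z)<4]; print(z,len(t),mm(t[:,0]),mm(t[:,1]))
im=c['image'][170:290,370:550,::-1]; cv2.imwrite('pics/s6.png',cv2.resize(im,None,fx=4.4,fy=4.4,interpolation=2))
E
```

```text
105 18 [-8.4 17.2] [33.6 48. ]
113 93 [-16.8  17.5] [33.8 48.6]
121 1 [0.4 0.4] [35.5 35.5]
129 0 None None
137 0 None None
145 0 None None
153 0 None None
161 0 None None
169 0 None None
177 6 [-26.9  30.4] [34.5 39.7]
185 43 [-14.8  33.1] [34.1 76.8]
193 193 [-41.6  32.7] [ 34.1 101.9]
201 257 [-29.5  31.4] [ 34.6 101.1]
209 89 [-21.9  42.9] [44.9 80.2]
217 247 [-28.7  42.2] [45.  80.3]
225 119 [-21.4  16.8] [46.  80.1]
```

View pics/s6.png

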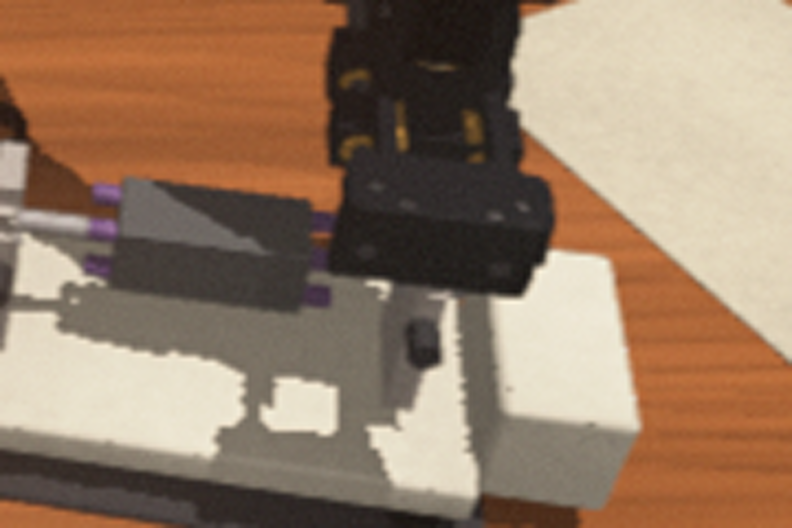

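The body spans y = 34 to 102 in the stand frame, so the fingers are centred at 68 as planned, with the tips hidden behind it. Going down to contact.

```bash
python3 -m handwheel '[[[0,0,3,0],[0,0,6,0],[0,0,6,0]]]'; python3 -m handwheel '[[[0,0,1,0],[0,0,2,0],[0,0,3,0],[0,0,3,0]]]';
```

```text
t: 14.22
tcp_pos: [0.5254, 0.1955, 0.07]
ee_rot: [-180.0, 0.0, 77.3]
ft_force: [0.2, -0.4, -0.5]
grip_width: 0.0005
grip_force: 0.0
t: 14.72
tcp_pos: [0.5256, 0.1956, 0.0673]
ee_rot: [180.0, -0.0, 77.3]
ft_force: [-0.4, -0.2, 2.7]
grip_width: 0.0004
grip_force: 1.3
```

```bash
python3 -m handwheel '[[[0,0,1,0],[0,0,2,0],[0,0,3,0],[0,0,3,0]]]';python3 -m handwheel '[[[0,0,1,0],[0,0,2,0],[0,0,2,0]]]'
```

```text
t: 15.22
tcp_pos: [0.5257, 0.1957, 0.0646]
ee_rot: [180.0, -0.0, 77.3]
ft_force: [-1.0, -1.1, 7.4]
grip_width: 0.0003
grip_force: 3.6
t: 15.6
tcp_pos: [0.5256, 0.1957, 0.0629]
ee_rot: [180.0, -0.0, 77.3]
ft_force: [-1.5, -0.8, 9.6]
grip_width: 0.0004
grip_force: 4.9
```

```bash
python3 -m handwheel '[[[0,0,0.5,0],[0,0,1,0],[0,0,1,0]]]'
```

```text
t: 15.98
tcp_pos: [0.5257, 0.1957, 0.0621]
ee_rot: [180.0, -0.0, 77.3]
ft_force: [-1.2, -1.0, 11.8]
grip_width: 0.0005
grip_force: 5.6
```

```bash
python3 -m handwheel '[[[0,0,0.5,0],[0,0,1,0],[0,0,1,0]]]'
```

```text
t: 16.35
tcp_pos: [0.5257, 0.1957, 0.0613]
ee_rot: [179.9, -0.0, 77.3]
ft_force: [-0.9, -1.2, 12.2]
grip_width: 0.0
grip_force: 6.3
```

```bash
python3 -m handwheel '[[[0,0,0.5,0],[0,0,0.8,0],[0,0,0.8,0]]]'
```

```text
t: 16.73
tcp_pos: [0.5256, 0.1957, 0.0606]
ee_rot: [179.9, -0.0, 77.3]
ft_force: [-3.3, -1.9, 13.6]
grip_width: 0.0003
grip_force: 6.8
```

```bash
python3 -m handwheel '[[[0,0,0.4,0],[0,0,0.7,0],[0,0,0.7,0]]]'
```

```text
t: 17.1
tcp_pos: [0.5257, 0.1957, 0.06]
ee_rot: [179.9, -0.0, 77.3]
ft_force: [-2.5, -1.7, 14.3]
grip_width: 0.0002
grip_force: 7.3
```

```bash
python3 -m handwheel '[[[0,0,0.3,0],[0,0,0.5,0],[0,0,0.5,0]]]'
```

```text
t: 17.48
tcp_pos: [0.5257, 0.1957, 0.0596]
ee_rot: [179.9, -0.0, 77.3]
ft_force: [-3.0, -1.9, 14.6]
grip_width: 0.0003
grip_force: 7.6
```

```bash
python3 -m handwheel '[[[0,0,0.3,0],[0,0,0.5,0],[0,0,0.5,0]]]'
```

```text
t: 17.85
tcp_pos: [0.5257, 0.1958, 0.0592]
ee_rot: [179.9, -0.0, 77.3]
ft_force: [-3.0, -1.8, 16.3]
grip_width: 0.0003
grip_force: 8.0
```

```bash
python3 -m handwheel '[[[1.5,0,0,0],[3,0,0,0],[3.5,0,0.2,0],[3.5,0,0.2,0]]]'
```

```text
t: 18.35
tcp_pos: [0.5261, 0.1978, 0.0573]
ee_rot: [-180.0, 0.1, 77.2]
ft_force: [-0.1, -3.0, 4.1]
grip_width: 0.0007
grip_force: 2.4
```

```bash
python3 -m handwheel '[[[0,0,1,0],[0,0,2,0],[0,0,2,0],[0,0,2,0]]]'; python3 -m handwheel '[[[0,0,-3,0],[0,0,-15,0],[0,0,-40,0],[0,0,-70,0],[0,0,-70,0],[0,0,-70,0]]]'; cat > z.py <<'E'
from h import *
c=cam('scene'); l=loc(cloud(c).reshape(-1,3),(.511,.128),-12.7)
s=l[(abs(l[:,0])<11)&(l[:,2]>76)&(l[:,2]<135)]
for g in(1,-1):
    t=s[(s[:,1]*g>97)&(s[:,1]*g<112)]; print(g,len(t),'coll y',mm(t[:,1]),'x',mm(t[:,0]),'z',mm(t[:,2]))
    t=s[(s[:,1]*g>56)&(s[:,1]*g<78)]; print('  bare x',mm(t[:,0]),mm(t[:,2]))
d=l[(abs(l[:,2]-40)<6)&(l[:,0]>40)&(l[:,0]<60)&(abs(l[:,1])<110)]; print('deck z',np.median(d[:,2]),np.polyfit(d[:,1],d[:,2],1))
E
python3 z.py
```

```text
t: 18.85
tcp_pos: [0.5261, 0.1979, 0.0556]
ee_rot: [-180.0, 0.1, 77.2]
ft_force: [-2.1, -4.6, 7.5]
grip_width: 0.0004
grip_force: 3.8
t: 19.6
tcp_pos: [0.5261, 0.1996, 0.1253]
ee_rot: [-180.0, -0.0, 77.3]
ft_force: [0.1, -0.6, -0.2]
grip_width: 0.0007
grip_force: 0.0
1 40 coll y [ 98.  105.8] x [-4.3  8.7] z [82.5 97.1]
  bare x [-4.2  4.6] [85.8 94.3]
-1 35 coll y [-103.7  -97.2] x [-4.6  8.3] z [ 94.  107.4]
  bare x [-4.3  5. ] [ 92.9 102. ]
deck z 39.39303714226631 [-1.03918740e-03  3.94024913e+01]
```

End a has clicked home: its collar dropped by 10 mm and it is stiff underneath. Now end b.

```bash
python3 -m handwheel '[[[-25,0,0,0],[-60,0,0,0],[-100,0,0,0],[-130,0,0,0],[-140,0,0,0],[-140,0,10,0],[-140,0,25,0],[-140,0,40,0],[-140,0,48,0],[-140,0,52,0],[-140,0,54,0],[-140,0,54,0]]]'; python3 - <<'E'
from h import *
c=cam('scene'); l=loc(cloud(c).reshape(-1,3),(.511,.128),-12.7)
s=l[(abs(l[:,0])<35)&(abs(l[:,1]+70)<55)&(l[:,2]>175)&(l[:,2]<205)]
print(mm(s[:,1],.5,99.5))
E
```

```text
t: 21.15
tcp_pos: [0.4957, 0.0626, 0.0717]
ee_rot: [180.0, -0.0, 77.3]
ft_force: [0.1, 0.6, 0.3]
grip_width: 0.0002
grip_force: 0.0
[-102.   -34.5]
```

```bash
python3 -m handwheel '[[[-1,0,2,0],[-1,0,4,0],[-1,0,5,0],[-1,0,5,0]]]'; python3 -m handwheel '[[[0,0,1,0],[0,0,2,0],[0,0,3,0],[0,0,3,0]]]'
```

```text
t: 21.7
tcp_pos: [0.4954, 0.0612, 0.0666]
ee_rot: [180.0, 0.0, 77.3]
ft_force: [-1.0, -1.2, 3.1]
grip_width: 0.0009
grip_force: 1.3
t: 22.2
tcp_pos: [0.4954, 0.0612, 0.0638]
ee_rot: [180.0, 0.0, 77.3]
ft_force: [-0.1, -1.8, 8.1]
grip_width: 0.001
grip_force: 3.4
```

```bash
python3 -m handwheel '[[[0,0,1,0],[0,0,2,0],[0,0,2,0]]]'
```

```text
t: 22.58
tcp_pos: [0.4953, 0.0612, 0.062]
ee_rot: [180.0, 0.0, 77.3]
ft_force: [-0.8, -0.8, 9.2]
grip_width: 0.0004
grip_force: 4.8
```

```bash
python3 -m handwheel '[[[0,0,0.5,0],[0,0,1,0],[0,0,1,0]]]'
```

```text
t: 22.95
tcp_pos: [0.4953, 0.0612, 0.0612]
ee_rot: [180.0, 0.0, 77.3]
ft_force: [-1.2, -1.3, 10.5]
grip_width: 0.0009
grip_force: 5.4
```

```bash
python3 -m handwheel '[[[0,0,0.5,0],[0,0,0.8,0],[0,0,0.8,0]]]'
```

```text
t: 23.32
tcp_pos: [0.4953, 0.0612, 0.0605]
ee_rot: [180.0, 0.0, 77.3]
ft_force: [-1.6, -2.3, 12.8]
grip_width: 0.0003
grip_force: 6.0
```

Now a small slide outward while pressing, as worked for the first end.

```bash
python3 -m handwheel '[[[-1,0,0.3,0],[-2,0,0.6,0],[-2,0,0.6,0]]]'
```

```text
t: 23.7
tcp_pos: [0.4954, 0.0612, 0.0601]
ee_rot: [179.9, -0.1, 77.4]
ft_force: [-2.3, 2.0, 13.2]
grip_width: 0.0001
grip_force: 6.4
```

```bash
python3 -m handwheel '[[[-1,0,0.3,0],[-1,0,0.6,0],[-1,0,0.6,0]]]'
```

```text
t: 24.08
tcp_pos: [0.4954, 0.0611, 0.0596]
ee_rot: [179.9, -0.2, 77.4]
ft_force: [-1.9, 2.8, 13.7]
grip_width: 0.0007
grip_force: 6.8
```

```bash
python3 -m handwheel '[[[1,0,0.2,0],[2,0,0.4,0],[2,0,0.4,0]]]'
```

```text
t: 24.45
tcp_pos: [0.4954, 0.0612, 0.0592]
ee_rot: [179.9, -0.0, 77.3]
ft_force: [-1.2, 0.2, 14.1]
grip_width: 0.0005
grip_force: 7.1
```

```bash
python3 -m handwheel '[[[0,0,0.2,0],[0,0,0.5,0],[0,0,0.5,0]]]'
```

```text
t: 24.82
tcp_pos: [0.4953, 0.0611, 0.0586]
ee_rot: [179.9, -0.0, 77.3]
ft_force: [-1.6, -0.3, 11.2]
grip_width: 0.0004
grip_force: 6.0
```

```bash
python3 -m handwheel '[[[-1,0,0.1,0],[-3,0,0.3,0],[-4,0,0.3,0],[-4,0,0.3,0]]]'
```

```text
t: 25.32
tcp_pos: [0.4953, 0.0595, 0.0575]
ee_rot: [179.9, -0.3, 77.4]
ft_force: [0.7, 5.5, 2.8]
grip_width: 0.0003
grip_force: 3.4
```

Clicked. Next a light check that it sits on the floor, with the slide undone, then retreat and measure.

```bash
python3 -m handwheel '[[[2,0,1,0],[2,0,2,0],[2,0,2.5,0],[2,0,2.5,0]]]'; python3 -m handwheel '[[[0,0,-3,0],[0,0,-15,0],[0,0,-40,0],[0,0,-80,0],[0,0,-100,0],[0,0,-100,0],[0,0,-100,0]]]'; python3 z.py
```

```text
t: 25.82
tcp_pos: [0.4953, 0.0594, 0.0551]
ee_rot: [179.9, -0.1, 77.3]
ft_force: [0.0, 3.0, 6.1]
grip_width: 0.0004
grip_force: 4.1
t: 26.7
tcp_pos: [0.4935, 0.0573, 0.1541]
ee_rot: [-179.9, 0.1, 77.2]
ft_force: [-0.3, -0.9, -1.3]
grip_width: 0.0003
grip_force: 0.0
1 37 coll y [ 98.5 104.9] x [-4.4  8. ] z [82.4 96.3]
  bare x [-4.6  4.8] [84.9 92.9]
-1 41 coll y [-104.8  -97.1] x [-5.9  9.2] z [82.4 97.3]
  bare x [-3.8  4.7] [84.4 93.5]
deck z 39.415585371847854 [-7.53197407e-04  3.93791223e+01]
```

```bash
python3 -c "
from workcell import r
print(r.close_job())"
```

```text
the job is handed in; nothing more can be done
None
```

The rotor is seated and handed in at about 27 s: both axle ends clicked past their catches one at a time, and the last measurement has the axle level about 88 mm up, its fully home height. From the measured forces, the deck sank at most about 11.2 mm.

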